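# Lower the press lid onto the biscuits in the wide canister

## Task

Pick up the wide press lid by its wooden knob and lower it, upright, into the wide open canister until you feel it come to rest on the biscuits, whose level differs from day to day. Hold it there for a moment, then let go: do not drop it in, do not crush the biscuits, and leave the narrow press lid where it stands.

Things in the scene. Friction and masses are not known exactly. Their poses are not given: they have to be found in the camera images.
- wide_lid_center (a point): Centre (half-way up) of the wide press lid, a loose thing to be picked up: a flat steel disc 112 mm across and 8 mm thick, with a 14 mm steel stem from its middle and a round upright dark wooden knob on top, 30 mm across and 30 mm high. 110 mm high in all, about 0.35 kg, standing upright on the bench. This point is on its axis, 55 mm above the underside of the disc; the knob's middle is 40 mm above this point. z is up along the stem.
- narrow_lid_center (a point): Centre (half-way up) of the narrow press lid, which stays where it is: the same shape, height and knob as the wide one, but its disc is only 76 mm across. Which of the two stands nearer the middle of the bench varies.
- wide_canister_mouth (a point): Centre of the open mouth, at rim height, of the wide round steel canister, which is fixed to the bench: 138 mm outside, 130 mm inside, rim 100 mm above the bench. Inside lies a stack of round biscuits, 120 mm across, flat and level on top, firm, whose top is somewhere from 20 to 55 mm below the rim; its level is not given and must be felt. z is up.
- narrow_canister_mouth (a point): Centre of the open mouth, at rim height, of the narrow steel canister, also fixed and not to be used: 100 mm outside, 92 mm inside, rim 100 mm above the bench. Which of the two canisters stands nearer the middle varies. Other things lying between and near the lids and canisters are under 65 mm high.
Not all that is in view belongs to the job. What is shaped like the part that bears wide_canister_mouth but purple is not meant. Leave any yellow look-alike of the part that bears wide_lid_center alone.

How it is judged:
By the outcome, as a careful person would: the job done as asked, in the order asked, and still so for the second after the job is handed in, with the robot touching nothing.
It also fails if it takes over 43 s, if anything falls off the work surface, if the arm or the gripper's body presses on something with over 40 N, if the wrist force passes 120 N, or if a joint passes its speed limit or range.

## Robot

A 6-joint arm with a two-finger parallel gripper is mounted at the origin on the work surface. World frame = base frame: x ahead of the robot, y to its left, z up, the work surface at z = 0. Lengths are in m, angles in rad, forces in N, time in s.
With the tool pointing down it reaches from about 0.275 to 1 m from the base axis. Payload 8.4 kg.
Tool frame: the origin (TCP) lies midway between the tips of the shut fingers; the grasp point (between the pads) lies 19 mm behind it (arm.tcp_to_grasp is the distance from the TCP to the grasp point, in m); z points along the fingers, y is the line along which they close (so a half turn about z gives the same grasp; the last joint's range is limited). The gripper opens to 85 mm and grips with 20 to 120 N. Pads are 22 mm wide; open, the fingers measure 114 mm over their backs; the gripper's body (76 mm by 85 mm) begins 54 mm behind the grasp point. The pads swing forward as they close: fully open they stand 13 mm farther back than shut.
Start: joints at [-0.002, 0.353, 1.633, -0, 1.155, -0.002], TCP at [0.625, -0, 0.231] pointing down, gripper open.
Joint ranges: [-2.63, 2.63], [-0.92, 2.1], [0.06, 2.66], [-1.3, 4.44], [0, 2.69], [-3.02, 3.02]. Speed limits (rad/s): [2.22, 2.22, 2.79, 3.14, 3.14, 3.14].

## Interface

Orientations are given as a unit quaternion [w, x, y, z].
In Python, from plant import arm gives the robot as it stands.
- The arm moves only by the tool arm_command, never from a script. Its arguments are lists of equal length, an entry for each row: "fingers": the finger opening in mm, from 0 to 85.4; "xyz": the shift along the tool's x, y, z in units of 50 mm (1.0 is 50 mm), a list of three; "rot": the turn, a rotation vector about the tool's x, y, z in units of 5 degrees (1.0 is 5 degrees), a list of three. In form: {"fingers": [fingers, ...], "xyz": [[x, y, z], ...], "rot": [[ax, ay, az], ...]}. A call has 1 to 12 rows; each row shifts and turns the commanded pose from where the row before left it, along the tool's axes as they then stand; what a row does not reach is not made up. A row lasts 1/8 s, in which the tool goes at most 62.5 mm and 10.7 degrees, less where a joint would pass 70% of its speed; a pose out of reach is approached as far as the arm can. A call is refused whole if a number of a shift passes 1 or a number of a turn 1, either way. A call with a gripper value outside its range is refused whole. The fingers move at their own pace and stop on an object; the grip force is fixed at half the most. Time passes only in rows, so rows that do not move let the fingers close. It gives the time, the measured TCP pose, the force, the opening and the grip force at its end, in the units of the state.
- arm.observe(): the state, without advancing time (a new reading comes with each control period).
- arm.read_camera(name): name is "scene" or "side" or "wrist"; returns a dict with "frame" (384x512x3 uint8, blue, green, red), "fovy" (degrees; the focal length in pixels is half the picture's height over the tangent of half this angle, whatever the lens; pixels are square), "cx", "cy" (the principal point, pixels), "R" (3x3) and "t" (3): a world point X has camera coordinates R X + t; the wrist camera has in their place "mount" (4x4, takes a point from camera to tool coordinates, whose origin is the TCP and whose axes are the flange's). Camera axes: x right, y down, z forward; pixel columns grow to the right and rows downward; lengths in m; the calibration is good to about 2 mm. A picture is of the moment at which its call begins: read the wrist's pose just before it. There is no depth.
- arm.finish_job(): hands the job in; it is judged then, once.
The state is a dict: "t": time; "joints": joint angles; "qd": joint speeds; "joint_efforts": joint torques, N m; "eef_pos": TCP position; "ee_rot": TCP orientation; "ft_force": force on the tool from outside, world axes, zero at the start; "ft_torque": the same for the moment, N m; "finger_gap": finger opening in m; "grip_force": force on a finger pad.
Only numpy, scipy, OpenCV 4.12 (cv2) and the standard library are available. Lean on these libraries where they do the work, as an engineer would, in place of code of your own. Each camera call takes 0.05 s, during which the arm holds its last target. There are 200 camera calls.

## Working session

There is one attempt and no reset: what is moved stays moved. The work goes in short steps, Python scripts to look and compute and a tool call to move; the robot and the scene stay as the last step left them, time stands still between calls to the robot, and variables do not carry over. Pictures are saved under pics/ and viewed, at most 10 in all, crops included, and the job is handed in when it is done.

Besides the shell and the picture viewer there is one more tool, called as name(argument=value, ...) on one line, values as JSON. arm_command: Moves the arm, as the interface text tells. Its arguments: {"type":"object","properties":{"fingers":{"type":"array","items":{"type":"number"}},"xyz":{"type":"array","items":{"type":"array","items":{"type":"number"}}},"rot":{"type":"array","items":{"type":"array","items":{"type":"number"}}}},"required":["fingers","xyz","rot"]}

```bash
mkdir -p pics
python3 - <<'E'
from plant import arm
import cv2,numpy as np
for n in("scene","side"):
    c=arm.read_camera(n); cv2.imwrite(f"pics/{n}0.png",cv2.resize(c["frame"],(800,600),interpolation=cv2.INTER_CUBIC))
    np.savez(n+".npz",**c); print(n,c["fovy"],c["cx"],c["cy"],c["R"],c["t"])
o=arm.observe();print(o, arm.tcp_to_grasp)
E
```

```text
scene 55.89837148135122 250.11298125495523 194.34554385706193 [[ 0.75292865  0.65810095 -0.00125911]
 [ 0.52379628 -0.60042772 -0.60425492]
 [-0.39841674  0.45430132 -0.79679006]] [-0.31865742 -0.18807655  1.18688289]
side 44.160066567853555 255.912115406085 191.02108984665117 [[-0.92820688 -0.37179934 -0.01404413]
 [-0.26046469  0.67628493 -0.68905503]
 [ 0.26568804 -0.63592762 -0.72457293]] [0.39427166 0.18945597 1.30415986]
{'t': 0.1, 'joints': array([-2.40371789e-03,  3.53577978e-01,  1.63403249e+00,  1.94306025e-05,
        1.15518224e+00, -2.39718774e-03]), 'qd': array([-1.70764508e-04, -1.68308426e-03, -1.60333916e-03, -3.93367860e-05,
        7.41866819e-04, -2.95895147e-03]), 'joint_efforts': array([ 4.27485766e-04, -6.06356549e+01, -3.42817569e+01, -7.40920814e-05,
        3.91241178e-03, -4.99377973e-05]), 'eef_pos': array([6.24594978e-01, 4.74332299e-06, 2.30648986e-01]), 'ee_rot': array([-4.31566776e-04,  7.07111740e-01,  7.07101568e-01, -4.16963364e-04]), 'ft_force': array([ 0.39878132,  0.10841497, -0.04732326]), 'ft_torque': array([ 0.04379054, -0.02751633, -0.03070188]), 'grip_force': 0.0, 'finger_gap': 0.0857131019137093} 0.0187
```

View pics/scene0.png

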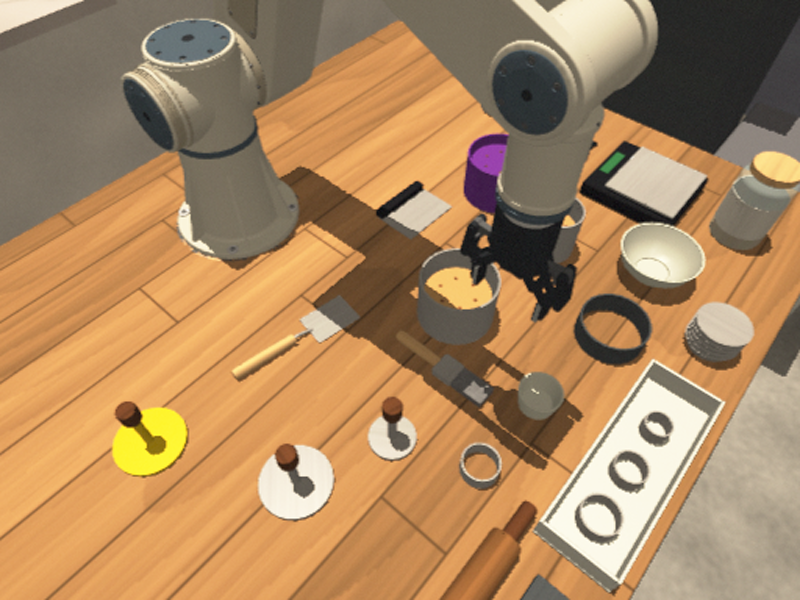

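View pics/side0.png

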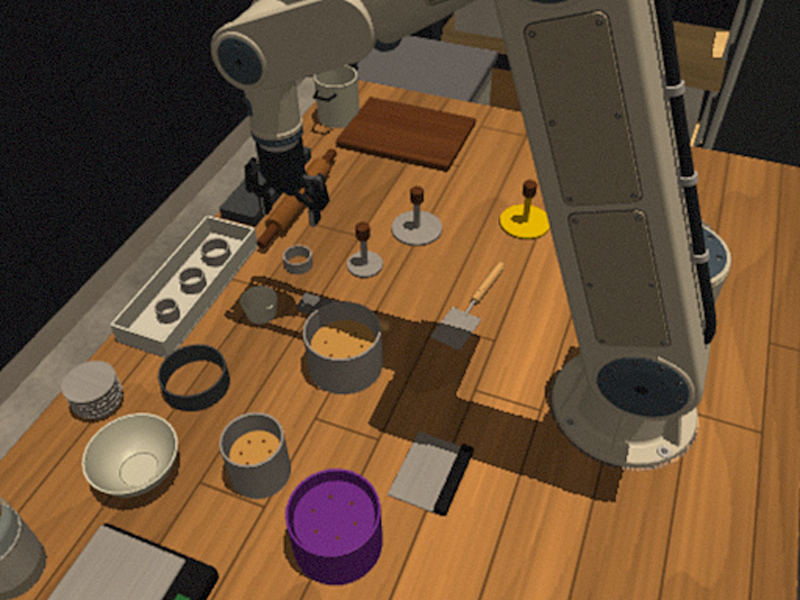

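The scene view shows the wide lid's disc at (296,482) with its knob at (287,457), and the narrow lid at (392,437). The wide grey canister's rim is centred at about (459,283). In the side view the wide lid's knob is at (416,195) and its disc at (416,228), and the canister rim is at (343,337). The yellow lid and purple canister are decoys.

```bash
cat > h.py <<'E'
import numpy as np,cv2
from scipy.optimize import least_squares
s=1.5625
C={n:dict(np.load(n+".npz")) for n in("scene","side")}
def proj(n,X):
    c=C[n];X=np.atleast_2d(X)@c["R"].T+c["t"];f=192/np.tan(np.radians(c["fovy"]/2))
    return np.c_[f*X[:,0]/X[:,2]+c["cx"],f*X[:,1]/X[:,2]+c["cy"]]
def tri(a,b):
    g=lambda X:np.r_[proj("scene",X)[0]-np.array(a)/s,proj("side",X)[0]-np.array(b)/s]
    r=least_squares(g,[.6,0,.1]);return r.x,r.fun
def circ(c,r,z):
    t=np.linspace(0,2*np.pi,60);return np.c_[c[0]+r*np.cos(t),c[1]+r*np.sin(t),0*t+z]
E
python3 - <<'E'
from h import *
k=tri((287,457),(416,195));d=tri((296,482),(416,228));m=tri((459,283),(343,337))
print(k,d,m)
ims=[]
for n,lo,lc in(("scene",(240,420),(400,235)),("side",(360,165),(285,290))):
    im=C[n]["frame"]
    for (ox,oy),cs in((lo,[(k[0],.015,.11),(d[0],.056,.008),(k[0],.015,.08)]),(lc,[(m[0],.065,.1),(m[0],.069,.1),(m[0],.069,0)])):
        Z=6;x0,y0=int(ox/s),int(oy/s);w,h=66,50
        p=cv2.resize(im[y0:y0+72,x0:x0+66],None,fx=Z,fy=Z,interpolation=cv2.INTER_CUBIC)
        for c in cs:
            q=((proj(n,circ(*c))-[x0,y0]+.5)*Z).astype(np.int32);cv2.polylines(p,[q],True,(0,255,0),1)
        ims.append(p)
o=np.vstack([np.hstack(ims[:2]),np.hstack(ims[2:])]);print(o.shape)
cv2.imwrite("pics/ov.png",cv2.resize(o,(550,600)))
E
```

```text
(array([ 0.50958226, -0.31138478,  0.09581066]), array([ 0.28864792,  0.07980127,  0.44770743, -0.14383681])) (array([ 0.50996458, -0.31230304,  0.00252526]), array([ 0.25224887,  0.06658046,  0.37314892, -0.11155695])) (array([0.49480317, 0.09514819, 0.08174443]), array([-0.12211822, -0.01965931, -0.12805435,  0.01519518]))
(864, 792, 3)
```

View pics/ov.png

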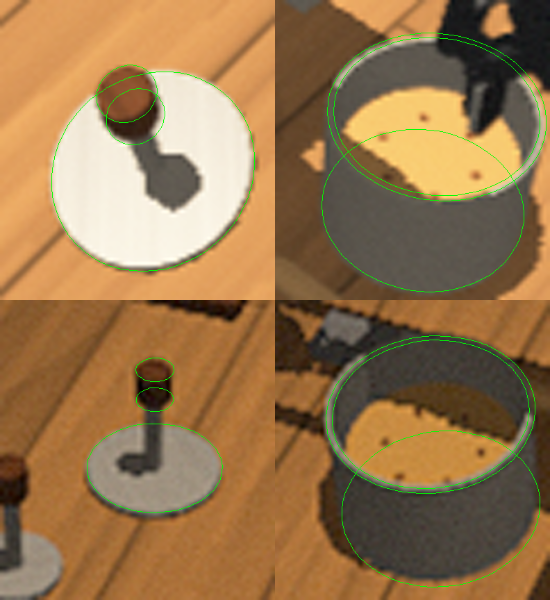

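The lid overlay fits well. The canister circle is a few mm off, so I'll refine it with z fixed at 0.1 using the bright rim.

Run:
```python
from h import *
from scipy.ndimage import map_coordinates
def br(n,x,y,r):
    g=cv2.cvtColor(C[n]["frame"],cv2.COLOR_BGR2GRAY).astype(float);q=proj(n,circ((x,y),r,.1));return map_coordinates(g,[q[:,1],q[:,0]],order=1)
def sc(n,x,y): return np.mean(np.clip(br(n,x,y,.067)-.5*br(n,x,y,.062)-.5*br(n,x,y,.072),-60,60))
G=[(x,y) for x in np.arange(.47,.52,.001) for y in np.arange(.07,.12,.001)]
S={n:np.array([sc(n,*p) for p in G]) for n in C}
for n in C:print(n,G[S[n].argmax()],S[n].max())
T=S["scene"]+S["side"];b=G[T.argmax()];print(b,[S[n][T.argmax()] for n in S])
ims=[]
for n,(ox,oy) in(("scene",(400,235)),("side",(285,290))):
    x0,y0=int(ox/s),int(oy/s)
    p=cv2.resize(C[n]["frame"][y0:y0+72,x0:x0+66],None,fx=6,fy=6,interpolation=cv2.INTER_CUBIC)
    for c in((b,.069,.1),(b,.065,.1),(b,.069,0)):cv2.polylines(p,[((proj(n,circ(*c))-[x0,y0]+.5)*6).astype(np.int32)],True,(0,255,0),1)
    ims.append(p)
cv2.imwrite("pics/ov2.png",np.hstack(ims))
```

```text
scene (np.float64(0.495), np.float64(0.09300000000000003)) 22.488541429677973
side (np.float64(0.497), np.float64(0.09200000000000003)) 26.749356516280468
(np.float64(0.496), np.float64(0.09200000000000003)) [np.float64(20.57389277979409), np.float64(23.29256299688873)]
```

View pics/ov2.png

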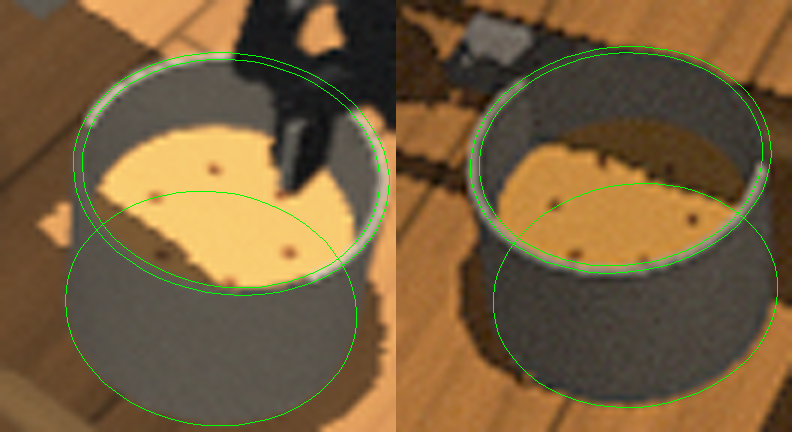

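The refined rim circle fits both views, putting the canister mouth at (0.496, 0.092). The lid axis is at (0.510, -0.312). Next I move above the lid.

arm_command(fingers=[85, 85, 85, 85, 85, 85, 85, 85, 85, 85, 85, 85], xyz=[[-0.3, -0.1, 0], [-0.6, -0.23, 0], [-0.7, -0.25, 0], [-0.7, -0.25, 0], [-0.7, -0.26, 0], [-0.7, -0.26, 0], [-0.7, -0.26, 0], [-0.7, -0.26, 0], [-0.7, -0.25, 0], [-0.44, -0.17, 0], [0, 0, 0], [0, 0, 0]], rot=[[0, 0, 0], [0, 0, 0], [0, 0, 0], [0, 0, 0], [0, 0, 0], [0, 0, 0], [0, 0, 0], [0, 0, 0], [0, 0, 0], [0, 0, 0], [0, 0, 0], [0, 0, 0]])

```text
t: 1.6
eef_pos: [0.5102, -0.3118, 0.2312]
ee_rot: [-0.0, 0.707, 0.707, 0.0]
ft_force: [-0.8, -0.1, -0.0]
finger_gap: 0.0851
grip_force: 0.0
```

Run:
```python
from plant import arm
from h import *
o=arm.observe();print(o["eef_pos"],o["ee_rot"])
c=arm.read_camera("wrist");print(c["mount"])
from scipy.spatial.transform import Rotation as Ro
R=Ro.from_quat(np.roll(o["ee_rot"],-1)).as_matrix();M=c["mount"];f=192/np.tan(np.radians(c["fovy"]/2))
im=cv2.resize(c["frame"],(800,600),interpolation=cv2.INTER_CUBIC)
for k in((( .51,-.312),.056,.008),((.51,-.312),.015,.11)):
    P=(circ(*k)-o["eef_pos"])@R;P=(P-M[:3,3])@M[:3,:3]
    q=np.c_[f*P[:,0]/P[:,2]+c["cx"],f*P[:,1]/P[:,2]+c["cy"]]*s
    cv2.polylines(im,[q.astype(np.int32)],True,(0,255,0),1)
cv2.imwrite("pics/w1.png",im)
print(tri((392,408),(363,230)))
```

```text
[ 0.51017076 -0.31180304  0.23116823] [-2.34574036e-04  7.07288782e-01  7.06924692e-01  6.16069588e-05]
[[-2.67838522e-04 -9.61539759e-01 -2.74665651e-01  6.89879052e-02]
 [ 9.99999875e-01 -3.73773278e-04  3.33348488e-04  1.07343775e-03]
 [-4.23190505e-04 -2.74665527e-01  9.61539739e-01 -1.42834262e-01]
 [ 0.00000000e+00  0.00000000e+00  0.00000000e+00  1.00000000e+00]]
(array([ 0.56904511, -0.16412529,  0.09869846]), array([-0.02365623, -0.00473553, -0.03344689,  0.00624211]))
```

View pics/w1.png

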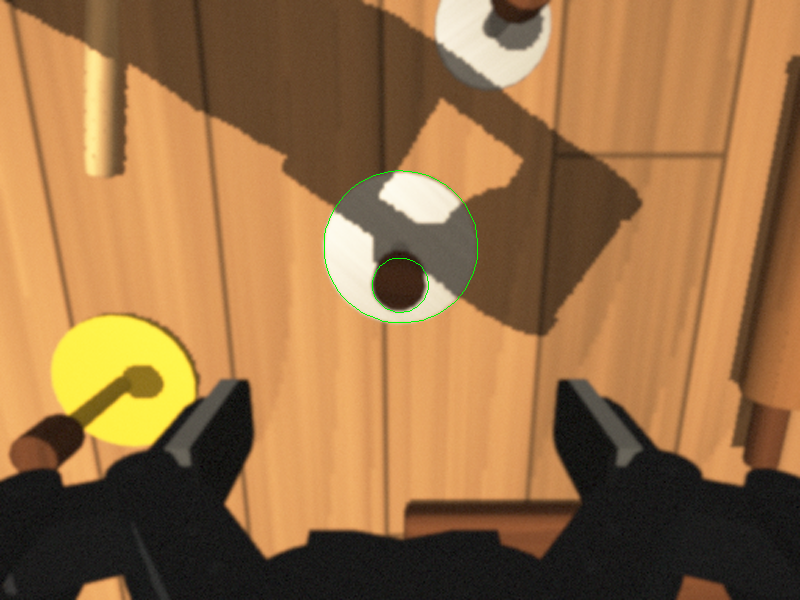

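The predicted circles match the disc and knob (knob at (400,283)). Now I descend and grip.

arm_command(fingers=[85, 85, 85, 85, 85, 85, 30, 10, 10, 10, 10, 10], xyz=[[0, 0, 0.4], [0, 0, 0.7], [0, 0, 0.7], [0, 0, 0.7], [0, 0, 0.46], [0, 0, 0.18], [0, 0, 0], [0, 0, 0], [0, 0, 0], [0, 0, 0], [0, 0, 0], [0, 0, 0]], rot=[[0, 0, 0], [0, 0, 0], [0, 0, 0], [0, 0, 0], [0, 0, 0], [0, 0, 0], [0, 0, 0], [0, 0, 0], [0, 0, 0], [0, 0, 0], [0, 0, 0], [0, 0, 0]])

```text
t: 3.15
eef_pos: [0.5103, -0.3122, 0.075]
ee_rot: [0.0, 0.707, 0.707, -0.0]
ft_force: [-5.3, -0.0, 6.2]
finger_gap: 0.0289
grip_force: 59.4
```

arm_command(fingers=[10, 10, 10, 10, 10, 10, 10, 10], xyz=[[0, 0, -0.2], [0, 0, -0.4], [0, 0, -0.6], [0, 0, -0.6], [0, 0, -0.6], [0, 0, -0.4], [0, 0, -0.2], [0, 0, 0]], rot=[[0, 0, 0], [0, 0, 0], [0, 0, 0], [0, 0, 0], [0, 0, 0], [0, 0, 0], [0, 0, 0], [0, 0, 0]])

```text
t: 4.15
eef_pos: [0.5107, -0.312, 0.2247]
ee_rot: [0.0, 0.707, 0.707, 0.0]
ft_force: [0.8, -0.3, -3.7]
finger_gap: 0.0288
grip_force: 59.9
```

arm_command(fingers=[10, 10, 10, 10, 10, 10, 10, 10, 10, 10, 10, 10], xyz=[[0.2, 0, 0], [0.4, 0, 0], [0.6, -0.02, 0], [0.8, -0.04, 0], [0.9, -0.04, 0], [0.9, -0.04, 0], [0.9, -0.04, 0], [0.9, -0.04, 0], [0.9, -0.04, 0], [0.8, -0.03, 0], [0.5, -0.02, 0], [0.2, -0.01, 0]], rot=[[0, 0, 0], [0, 0, 0], [0, 0, 0], [0, 0, 0], [0, 0, 0], [0, 0, 0], [0, 0, 0], [0, 0, 0], [0, 0, 0], [0, 0, 0], [0, 0, 0], [0, 0, 0]])

```text
t: 5.65
eef_pos: [0.4934, 0.0899, 0.2239]
ee_rot: [-0.0, 0.706, 0.708, -0.0]
ft_force: [0.5, 0.1, -4.4]
finger_gap: 0.0283
grip_force: 59.8
```

arm_command(fingers=[10, 10, 10, 10], xyz=[[0.08, 0, 0], [0, 0, 0], [0, 0, 0], [0, 0, 0]], rot=[[0, 0, 0], [0, 0, 0], [0, 0, 0], [0, 0, 0]])

```text
t: 6.15
eef_pos: [0.4946, 0.0914, 0.2243]
ee_rot: [0.0, 0.707, 0.707, -0.0]
ft_force: [-0.1, -1.1, -4.1]
finger_gap: 0.0285
grip_force: 59.8
```

Run:
```python
from plant import arm
from h import *
o=arm.observe();print(o["eef_pos"],o["ft_force"],o["ft_torque"])
ims=[]
for n,ctr in(("scene",(.496,.092,.15)),("side",(.496,.092,.15))):
    im=arm.read_camera(n)["frame"].copy();x0,y0=(proj(n,ctr)[0]-[50,60]).astype(int)
    p=cv2.resize(im[y0:y0+120,x0:x0+100],None,fx=4,fy=4,interpolation=cv2.INTER_CUBIC)
    b=o["eef_pos"][2]-.075
    for c in(((.496,.092),.069,.1),(o["eef_pos"],.056,b),(o["eef_pos"],.056,b+.008)):cv2.polylines(p,[((proj(n,circ(*c))-[x0,y0]+.5)*4).astype(np.int32)],True,(0,255,0),1)
    ims.append(p)
cv2.imwrite("pics/ab.png",np.hstack(ims))
```

```text
[0.49457289 0.09141527 0.2242708 ] [-0.11320981 -1.10468162 -4.08605428] [ 0.02426257 -0.03186479  0.02091701]
```

View pics/ab.png

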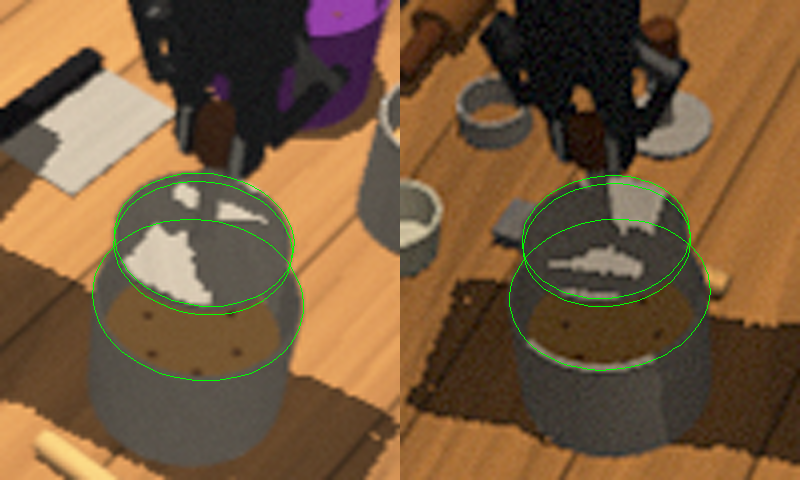

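The lid hangs upright and is centred over the mouth. I'll estimate the biscuit level from the first images so I know where to slow down, and still find contact by feel.

arm_command(fingers=[10, 10, 10, 10, 10, 10, 10], xyz=[[0, 0.02, 0.1], [0, 0, 0.25], [0, 0, 0.3], [0, 0, 0.3], [0, 0, 0.2], [0, 0, 0.1], [0, 0, 0]], rot=[[0, 0, 0], [0, 0, 0], [0, 0, 0], [0, 0, 0], [0, 0, 0], [0, 0, 0], [0, 0, 0]])

```text
t: 7.12
eef_pos: [0.4954, 0.092, 0.1615]
ee_rot: [-0.0, 0.707, 0.707, -0.0]
ft_force: [0.9, 0.3, -5.2]
finger_gap: 0.0288
grip_force: 59.8
```

Run:
```python
from h import *
for z in np.arange(.045,.081,.005):
    print(round(z,3),[(proj(n,circ((.496,.092),.06,z))[:,1].min()-int(oy/s)+.5)*6 for n,oy in(("scene",235),("side",290))])
```

```text
0.045 [np.float64(146.0335786932531), np.float64(137.4961028242838)]
0.05 [np.float64(139.17167802395198), np.float64(130.67703442238604)]
0.055 [np.float64(132.25635475872417), np.float64(123.82213467852898)]
0.06 [np.float64(125.28698258564174), np.float64(116.93112043077303)]
0.065 [np.float64(118.26292536408687), np.float64(110.00370552566505)]
0.07 [np.float64(111.1835369311915), np.float64(103.03960077862843)]
0.075 [np.float64(104.04816090368337), np.float64(96.03851393372184)]
0.08 [np.float64(96.856130475013), np.float64(89.00014962275588)]
```

Vision puts the biscuit top at about 0.060 m, so contact should come at TCP z ≈ 0.134.

arm_command(fingers=[10, 10, 10, 10, 10, 10, 10, 10, 10, 10], xyz=[[0, 0, 0.04], [0, 0, 0.05], [0, 0, 0.05], [0, 0, 0.05], [0, 0, 0.05], [0, 0, 0.05], [0, 0, 0.05], [0, 0, 0.04], [0, 0, 0.02], [0, 0, 0]], rot=[[0, 0, 0], [0, 0, 0], [0, 0, 0], [0, 0, 0], [0, 0, 0], [0, 0, 0], [0, 0, 0], [0, 0, 0], [0, 0, 0], [0, 0, 0]])

```text
t: 8.38
eef_pos: [0.4955, 0.092, 0.1417]
ee_rot: [-0.0, 0.707, 0.707, -0.0]
ft_force: [-0.7, -0.5, -4.0]
finger_gap: 0.0289
grip_force: 59.8
```

arm_command(fingers=[10, 10, 10, 10], xyz=[[0, 0, 0.02], [0, 0, 0.02], [0, 0, 0.02], [0, 0, 0.02]], rot=[[0, 0, 0], [0, 0, 0], [0, 0, 0], [0, 0, 0]])

```text
t: 8.88
eef_pos: [0.4955, 0.092, 0.1377]
ee_rot: [-0.0, 0.707, 0.707, -0.0]
ft_force: [0.8, -0.3, -4.2]
finger_gap: 0.0285
grip_force: 59.8
```

arm_command(fingers=[10, 10], xyz=[[0, 0, 0.02], [0, 0, 0.01]], rot=[[0, 0, 0], [0, 0, 0]])

```text
t: 9.12
eef_pos: [0.4955, 0.092, 0.1362]
ee_rot: [-0.0, 0.707, 0.707, -0.0]
ft_force: [-0.1, -1.0, -4.2]
finger_gap: 0.0293
grip_force: 59.8
```

arm_command(fingers=[10, 10], xyz=[[0, 0, 0.01], [0, 0, 0.01]], rot=[[0, 0, 0], [0, 0, 0]])

```text
t: 9.38
eef_pos: [0.4955, 0.092, 0.1353]
ee_rot: [-0.0, 0.707, 0.707, 0.0]
ft_force: [-0.5, -0.9, -3.9]
finger_gap: 0.0284
grip_force: 59.8
```

arm_command(fingers=[10, 10], xyz=[[0, 0, 0.01], [0, 0, 0.01]], rot=[[0, 0, 0], [0, 0, 0]])

```text
t: 9.62
eef_pos: [0.4955, 0.092, 0.1346]
ee_rot: [-0.0, 0.707, 0.707, 0.0]
ft_force: [-3.2, -0.5, 6.1]
finger_gap: 0.0289
grip_force: 60.7
```

Contact is felt: the vertical force went from -4 to +6 N. I hold here.

arm_command(fingers=[10, 10, 10, 10, 10, 10, 10, 10, 10, 10], xyz=[[0, 0, 0], [0, 0, 0], [0, 0, 0], [0, 0, 0], [0, 0, 0], [0, 0, 0], [0, 0, 0], [0, 0, 0], [0, 0, 0], [0, 0, 0]], rot=[[0, 0, 0], [0, 0, 0], [0, 0, 0], [0, 0, 0], [0, 0, 0], [0, 0, 0], [0, 0, 0], [0, 0, 0], [0, 0, 0], [0, 0, 0]])

```text
t: 10.88
eef_pos: [0.4955, 0.092, 0.1346]
ee_rot: [0.0, 0.707, 0.707, 0.0]
ft_force: [-4.3, -0.6, 5.6]
finger_gap: 0.0287
grip_force: 60.7
```

arm_command(fingers=[40, 50, 60, 70, 70, 70, 70, 70], xyz=[[0, 0, 0], [0, 0, 0], [0, 0, 0], [0, 0, 0], [0, 0, 0], [0, 0, 0], [0, 0, 0], [0, 0, 0]], rot=[[0, 0, 0], [0, 0, 0], [0, 0, 0], [0, 0, 0], [0, 0, 0], [0, 0, 0], [0, 0, 0], [0, 0, 0]])

```text
t: 11.88
eef_pos: [0.4955, 0.092, 0.1343]
ee_rot: [0.0, 0.707, 0.707, 0.0]
ft_force: [0.5, 0.6, 0.2]
finger_gap: 0.0696
grip_force: 0.0
```

arm_command(fingers=[70, 70, 70, 70, 70, 70, 70, 70], xyz=[[0, 0, -0.1], [0, 0, -0.3], [0, 0, -0.6], [0, 0, -0.6], [0, 0, -0.6], [0, 0, -0.4], [0, 0, -0.2], [0, 0, 0]], rot=[[0, 0, 0], [0, 0, 0], [0, 0, 0], [0, 0, 0], [0, 0, 0], [0, 0, 0], [0, 0, 0], [0, 0, 0]])

```text
t: 12.88
eef_pos: [0.4958, 0.092, 0.2751]
ee_rot: [0.0, 0.707, 0.707, 0.001]
ft_force: [-0.4, 0.5, -0.2]
finger_gap: 0.0698
grip_force: 0.0
```

Run:
```python
from plant import arm
import cv2,numpy as np
print(arm.observe()["ft_force"])
a=[cv2.resize(arm.read_camera(n)["frame"],(400,300),interpolation=cv2.INTER_AREA) for n in("scene","side","wrist")]
cv2.imwrite("pics/end.png",np.vstack([np.hstack(a[:2]),np.hstack([a[2],a[2]*0])]))
```

```text
[-0.42945247  0.52355029 -0.19857761]
```

View pics/end.png

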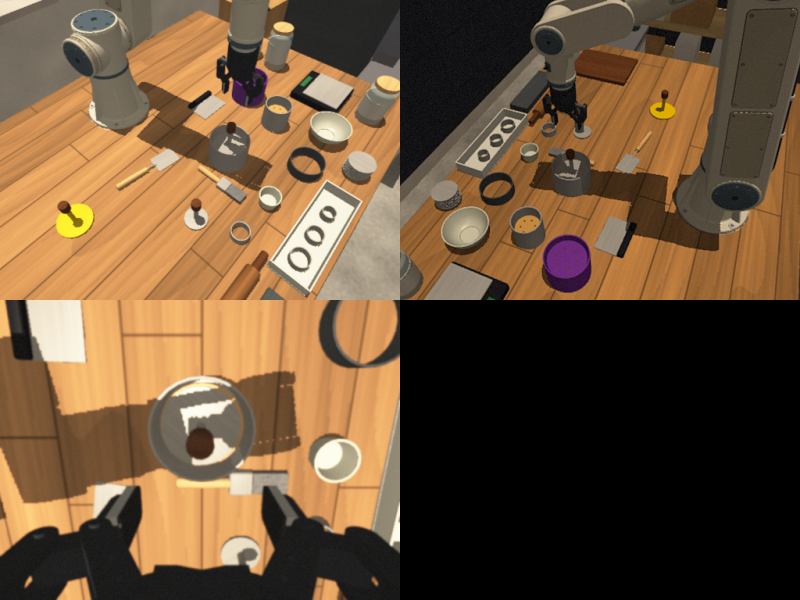

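The wide lid sits upright in the wide canister (wrist view, knob at (200,443)). The narrow lid still stands in its place and the gripper is clear.

```bash
python3 -c "
from plant import arm
print(arm.finish_job())"
```

```text
the job is handed in; nothing more can be done
None
```

The wide press lid stands upright on the biscuits in the wide canister: contact was felt at about 10 N, held for just over a second, then released; the narrow lid was not touched, and the job was handed in at about 13 s.

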